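# Hold a hardness gauge on a shoe sole

### The job

Check the hardness of the sole on the shoe jack. First turn the red air valve handle to half open (45 degrees, white pointer end over the green mark), so that the clamp pads hold the shoe, and let go of it; then take the hardness gauge out of its wooden stand and press its plunger onto the yellow spot, square to the sole, gently, until the spring plunger is about half way in. Finish while still holding the gauge there: do not put it down or let go, and leave the bottles, jar, tin, tools and cup alone.

Things in the scene. Friction and masses are not known exactly. Their poses are not given: they have to be found in the camera images.
- valve (a joint): angle (rad) of the red handle of the jack's quarter-turn air valve: 0 = shut, 0.785 (45 degrees) = half open, 1.571 = fully open. Grows counter-clockwise seen from above; a stop at each end; turns with light friction (about 0.06 N m) and stays where it is left. Starts nearly shut.
- spot (a point): centre of the yellow spot, 16 mm across, on the flat forepart of the dark grey sole of the upturned dark red shoe (250 mm long) on the jack. z points squarely out of the sole, x from toe to heel, y across. The forepart is 86 mm wide and ends 70 mm from the spot at the toe; the heel, 22 mm higher, begins 115 mm away at +x. The sole leans 5 to 20 degrees, toe down.
- shoe: the shoe on its jack; origin at the jack's pivot, 65 mm under the sole's face; same axes as the spot. The lean is set by a very stiff friction pivot that a light push does not move.
- gauge_grip (a point): centre of the orange square grip (24 x 24 x 50 mm, long along z) on top of the hand-held hardness gauge (0.2 kg). z points from plunger to grip: up in the stand. Below: a black body 26 (x) x 46 (y) x 46 mm with a white dial on each x face, 25 to 71 mm below this point; then a steel foot, 18 mm in diameter, ending 101 mm below it; the plunger stands out 10 mm more.
- gauge_tip (a point): end of the gauge's steel plunger (7 mm in diameter, rounded), on the gauge's axis, 111 mm below gauge_grip with the plunger out and 101 mm with it fully in; same axes as gauge_grip.
- plunger (a joint): how far (m) the gauge's spring plunger is pushed in: 0 = out, 0.005 = half way, 0.010 = fully in (the foot then meets the surface). The spring takes 1 N to start and 0.5 N more for each mm: 3.5 N at half way, 6 N fully in.
- gauge: the hardness gauge as a whole; origin at the centre of its foot's end face, 101 mm below gauge_grip, same axes.
- stand: pale wooden block, 85 x 85 x 50 mm tall, origin at the centre of its underside. The gauge stands upright in its 25 mm through hole: the foot and plunger hang in the hole, reaching 40 mm below the block's top, the black body rests on the top, so the grip's centre is 121 mm above the table.
- dye_bottle_a: amber dye bottle, 58 mm across, 150 mm tall; origin under its foot. Leave it alone.
- dye_bottle_b: black dye bottle, 52 mm across, 130 mm tall; origin under its foot. Leave it alone.
- jar: amber jar, 70 mm across, 70 mm tall; origin under its foot. Leave it alone.
- polish_tin: flat blue polish tin with a white lid, 80 mm across, 28 mm tall; origin under it. Leave it alone.
- hammer: hammer lying across, in front of the robot's base, 260 mm long. Leave it alone.
- brush: flat brush lying at the left, 200 mm long. Leave it alone.
- cup: green glass cup, 76 mm across, 85 mm tall; origin under its foot. Leave it alone.
- valve_grip (a point): on the upright turning axis of the red valve handle, 69 mm above the table. The handle is a bar on edge, 60 mm long (this x), 12 wide (this y), 26 tall: from 16 mm below this point to 10 above. Its white -x end is the pointer. A fixed black disc, 96 mm across, 20 mm below this point bears marks: white shut, green half open, white open. It stands on the jack's base, 160 mm beside the shoe's middle line.
There are look-alikes about, which are no part of the job. What is shaped like the stand but purple is not meant.

How it is judged:
By the outcome, as a careful person would: the job done as asked, in the order asked, and still so for the second after the job is handed in, while the arm keeps its last pose, push and grip.
It also fails if it takes over 58 s, if anything falls off the work surface, if the arm or the gripper's body presses on something with over 40 N, if the wrist force passes 120 N, or if a joint passes its speed limit or range.

### The arm

A 6-joint arm with a two-finger parallel gripper is mounted at the origin on the work surface. World frame = base frame: x ahead of the robot, y to its left, z up, the work surface at z = 0. Lengths are in mm, angles in rad, forces in N, time in s.
With the tool pointing down it reaches from about 350 to 875 mm from the base axis. Payload 4.2 kg.
Tool frame: the origin (TCP) lies at the very end of the fingers, on their centre line; the grasp point (between the pads) lies 19 mm behind it; z points along the fingers, y is the line along which they close (so a half turn about z gives the same grasp; the last joint's range is limited). The gripper opens to 85 mm and grips with 20 to 120 N. Pads are 22 mm wide; open, the fingers measure 114 mm over their backs; the gripper's body (76 mm by 85 mm) begins 54 mm behind the grasp point. The pads swing forward as they close: fully open they stand 13 mm farther back than shut.
Start: joints at [1.372, 0.385, 0.008, 0, -1.194, -0.259], TCP at [276.201, 560.636, 231.312] pointing down, gripper open.
Joint ranges: [-3.14, 3.14], [-1.21, 2.06], [-1.07, 1.41], [-3.16, 2.05], [-2.99, -0.16], [-3.1, 3.1]. Speed limits (rad/s): [2.79, 2.79, 3.14, 3.14, 3.14, 3.14].

### API

Orientations are given as a unit quaternion [x, y, z, w].
In Python, from bench import arm, optics gives the robot as it stands. The module is installed in compiled form; this text tells all that it offers.
- The arm moves only by the tool step_arm, never from a script. Its argument "motion" is a list of rows, each an object with "dr": the turn, a rotation vector about the tool's x, y, z in units of 8 degrees (1.0 is 8 degrees), a list of three; "slide": the shift along the tool's x, y, z in mm, a list of three; "jaw": the finger opening in mm, from 0 to 85.4. A call has exactly 8 rows; each row is the pose to reach, as a shift and turn from the pose commanded when the call began, along the tool's axes at that moment; what a row does not reach only later rows make up. A row lasts 1/8 s, in which the tool goes at most 62.5 mm and 10.7 degrees, less where a joint would pass 70% of its speed; a pose out of reach is approached as far as the arm can. A call with a gripper value outside its range is refused whole. The fingers move at their own pace and stop on an object; the grip force is fixed at half the most. Time passes only in rows, so rows that repeat a pose let the fingers close, or fill a call up. It gives the time, the measured TCP pose, the force, the opening and the grip force at its end, in the units of the state.
- arm.read_state(): the state, without advancing time (a new reading comes with each control period).
- optics.get_image(name): name is "scene" or "top" or "wrist"; returns the picture (384x512x3 uint8, blue, green, red); there is no depth.
- optics.camera_info(name): a dict with "camera_matrix" (3x3 intrinsics, pixels), "view" (4x4, takes a point from world to camera coordinates); the wrist camera has in their place "T_tool_cam" (4x4, takes a point from camera to tool coordinates, whose origin is the TCP and whose axes are the flange's). Camera axes: x right, y up, looking along -z (the intrinsics and any distortion apply to the point x, -y, -z); pixel columns grow to the right and rows downward; lengths in mm; the calibration is good to about 2 mm. A picture is of the moment at which its call begins: read the wrist's pose just before it. camera_info takes no time and is no camera call.
- arm.job_done(): hands the job in; it is judged then, once.
The state is a dict: "clock": time; "joints": joint angles; "joint_vel": joint speeds; "joint_efforts": joint torques, N m; "position": TCP position; "ee_rot": TCP orientation; "contact_force": force on the tool from outside, world axes, zero at the start; "wrist_torque": the same for the moment, N m; "gripper_width": finger opening in mm; "grasp_force": force on a finger pad.
Only numpy, scipy, OpenCV 4.12 (cv2) and the standard library are available. Lean on these libraries where they do the work, as an engineer would, in place of code of your own. Each camera call takes 0.05 s, during which the arm holds its last target. There are 200 camera calls.

## Working session

There is one attempt and no reset: what is moved stays moved. The work goes in short steps, Python scripts to look and compute and a tool call to move; the robot and the scene stay as the last step left them, time stands still between calls to the robot, and variables do not carry over. Pictures are saved under pics/ and viewed, at most 10 in all, crops included, and the job is handed in when it is done.

Besides the shell and the picture viewer there is one more tool, called after "Call:" as name([rows], argument=value, ...), one row to a line, values as JSON. step_arm: Moves the arm, as the interface text tells. Its arguments: {"type":"object","properties":{"motion":{"type":"array","items":{"type":"object","properties":{"dr":{"type":"array","items":{"type":"number"}},"slide":{"type":"array","items":{"type":"number"}},"jaw":{"type":"number"}}}}},"required":["motion"]}

```bash
mkdir -p pics; python3 - <<'E'
from bench import arm, optics
import cv2
for n in("scene","top"):
    im=optics.get_image(n); cv2.imwrite(f"pics/{n}0.png",im); i=optics.camera_info(n); print(n,i)
print(optics.camera_info("wrist"))
print(arm.read_state())
E
```

```text
scene {'camera_matrix': array([[346.51625615,   0.        , 253.58979051],
       [  0.        , 346.51625615, 192.60396763],
       [  0.        ,   0.        ,   1.        ]]), 'view': array([[-5.62818748e-01,  8.26544187e-01,  7.73067476e-03,
         3.12238809e+02],
       [-5.38037427e-01, -3.73433782e-01,  7.55687063e-01,
         1.50933973e+02],
       [ 6.27495644e-01,  4.21155455e-01,  6.54887242e-01,
        -1.39544151e+03],
       [ 0.00000000e+00,  0.00000000e+00,  0.00000000e+00,
         1.00000000e+00]])}
top {'camera_matrix': array([[401.05989498,   0.        , 262.40806405],
       [  0.        , 401.05989498, 187.82411942],
       [  0.        ,   0.        ,   1.        ]]), 'view': array([[-6.72299820e-03, -9.99751943e-01,  2.12333212e-02,
        -4.25603685e+01],
       [ 9.97040999e-01, -5.07568587e-03,  7.67038760e-02,
        -5.36408404e+02],
       [-7.65770754e-02,  2.16861718e-02,  9.96827799e-01,
        -1.47640491e+03],
       [ 0.00000000e+00,  0.00000000e+00,  0.00000000e+00,
         1.00000000e+00]])}
{'camera_matrix': array([[292.0162742 ,   0.
[... 527 characters left out ...]
9e+00,  3.85462096e-01,  6.73642330e-03, -4.43854194e-04,
       -1.19400280e+00, -2.58607876e-01]), 'joint_vel': array([ 5.76590498e-05, -8.69497725e-04,  3.77574812e-03,  6.34129045e-04,
       -1.66193351e-04, -9.52269565e-04]), 'joint_efforts': array([-2.06087261e-04, -3.93320167e+01,  1.88927221e+01,  4.19786721e+00,
       -2.58888482e-03,  3.56262795e-06]), 'position': array([275.98537125, 560.16689665, 230.33006317]), 'ee_rot': array([ 9.73896269e-01, -2.26991370e-01, -1.77498375e-04,  9.71772901e-04]), 'contact_force': array([ 0.51334613,  0.04718654, -0.50593496]), 'wrist_torque': array([-0.01896374, -0.02328257, -0.00879713]), 'grasp_force': 0.0, 'gripper_width': 85.1243079141507}
```

View pics/scene0.png

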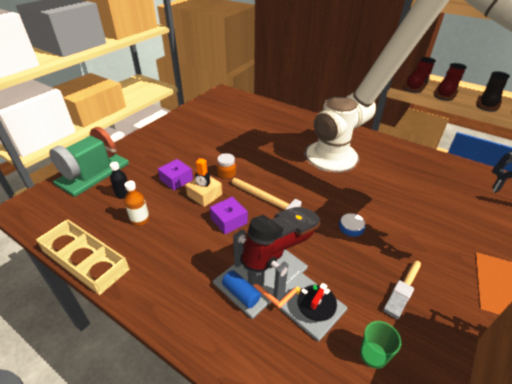

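View pics/top0.png

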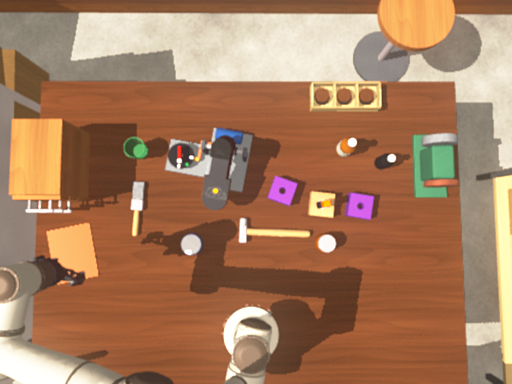

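The scene picture shows the jack with the valve at about (318,297), the shoe's spot at (300,217), the gauge in the pale block at (203,180), and purple decoys at (175,174) and (229,214). In the top picture the valve is at (181,155), the spot at (216,190), the gauge at (325,203), and the purple blocks at (283,190) and (361,206). I'll enlarge these areas.

```bash
python3 - <<'E'
import cv2,numpy as np
t=cv2.imread("pics/top0.png");s=cv2.imread("pics/scene0.png")
def c(im,x,y,w,h,k): return cv2.resize(im[y:y+h,x:x+w],None,fx=k,fy=k,interpolation=cv2.INTER_CUBIC)
a=c(t,160,125,100,90,4) # 400x360
b=c(t,295,175,60,50,4)
d=c(s,230,200,130,140,3) 
e=c(s,165,145,70,70,4)
out=np.zeros((600,800,3),np.uint8)
out[:360,:400]=a; out[380:580,:240]=b; 
out[:280,410:690]=e[:, :280]
d=cv2.resize(s[275:340,280:355],None,fx=4.5,fy=4.5,interpolation=cv2.INTER_CUBIC)
out[290:290+d.shape[0],410:410+d.shape[1]]=d
cv2.imwrite("pics/c1.png",out)
E
```

```text
(no output)
```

View pics/c1.png

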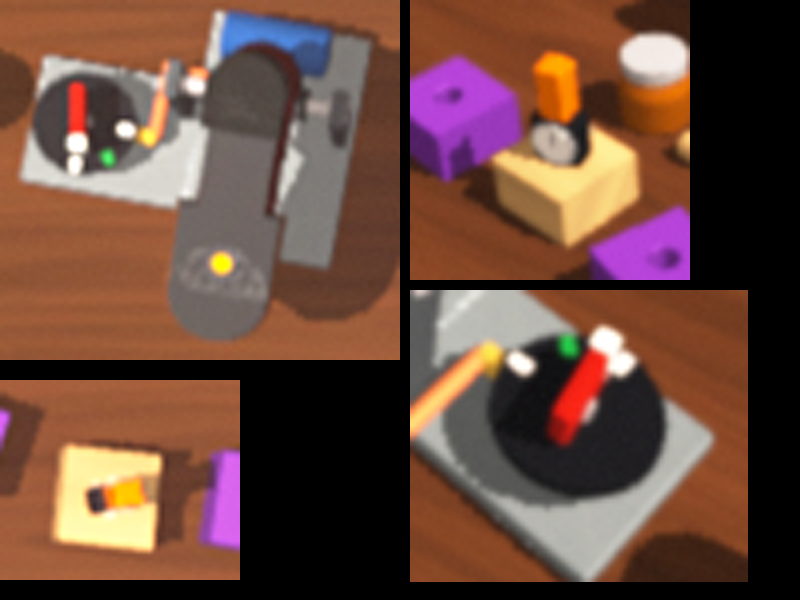

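Crop: the handle is red with its white end on the shut mark. In the top picture, shut is at (178.8,165.8), green at (187,164.3), open at (191.3,157.5) and the disc centre at (182,155.5). The spot is at (215.3,191). The orange grip is in the pale block, and both blocks beside it are purple decoys.

```bash
cat > h.py <<'E'
import numpy as np, cv2
from bench import arm, optics
from scipy.spatial.transform import Rotation as R
from scipy.optimize import least_squares
F=np.diag([1,-1,-1.])
def cam(n,pose=None):
    i=optics.camera_info(n); K=i["camera_matrix"]
    if n=="wrist":
        T=np.eye(4);T[:3,:3]=pose[1].as_matrix();T[:3,3]=pose[0]; V=np.linalg.inv(T@i["T_tool_cam"])
    else: V=i["view"]
    return K,V
def ray(c,u,v):
    K,V=c; d=F@np.linalg.inv(K)@[u,v,1]; return -V[:3,:3].T@V[:3,3], V[:3,:3].T@d
def atz(c,u,v,z):
    o,d=ray(c,u,v); return o+d*(z-o[2])/d[2]
def proj(c,p):
    K,V=c; q=K@F@(V[:3,:3]@np.asarray(p,float)+V[:3,3]); return q[:2]/q[2]
def tri(obs):  # list of (cam,(u,v))
    f=lambda p:np.concatenate([proj(c,p)-uv for c,uv in obs])
    r=least_squares(f,[500,0,80]); return r.x,np.round(r.fun,1)
def pose():
    s=arm.read_state(); return s["position"],R.from_quat(s["ee_rot"])
def down(yaw,tilt=0): # tool down, tool x at yaw (deg)
    return R.from_euler('z',yaw,degrees=True)*R.from_euler('x',180,degrees=True)
def move(p0,R0,p1,R1):
    return np.round(R0.inv().apply(np.asarray(p1)-p0),1), np.round((R0.inv()*R1).as_rotvec(degrees=True)/8,3)
E
python3 - <<'E'
from h import *
np.set_printoptions(precision=1,suppress=True)
t=cam("top");s=cam("scene")
c=atz(t,182,155.5,49);print("disc",c)
for n,uv in dict(shut=(178.8,165.8),green=(187,164.3),open=(191.3,157.5)).items():
    p=atz(t,*uv,49)-c; print(n,p,np.degrees(np.arctan2(-p[1],-p[0])))
print("disc scene",atz(s,230+0,0,49)) if 0 else print("disc sc",proj(s,c))
print("spot",tri([(t,(215.3,191)),(s,(300,217))]))
print("grip top",tri([(t,(327.5,203)),(s,(202,160))]))
print("stand top", atz(t,295+108/4,175+118/4,50))
E
```

```text
disc [654.5 249.3  49. ]
shut [-38.   11.3   0. ] -16.60975964579433
green [-32.6 -18.5   0. ] 29.6060916894142
open [ -7.5 -34.1   0. ] 77.54503786187941
disc sc [315.  297.8]
spot (array([515.7, 120.6, 140.6]), array([-0.7,  0.3, -0.6, -0. ]))
grip top (array([ 471.2, -262.9,  145.1]), array([-0.8,  0.6, -0.9, -0.1]))
stand top [ 471.6 -262.9   50. ]
```

```bash
python3 - <<'E'
from h import *
p,r=pose(); print(p,move(p,r,[640,249,210],down(-14)))
E
```

```text
[275.98537125 560.16689665 230.33006317] (array([464.1, 118.1,  20.6]), array([ 1.40e-02,  1.00e-03, -1.53e+00]))
```

Call:
step_arm([
  {"slide":[58,15,2],"dr":[0,0,-0.2],"jaw":85},
  {"slide":[116,30,5],"dr":[0,0,-0.4],"jaw":85},
  {"slide":[174,44,8],"dr":[0,0,-0.6],"jaw":85},
  {"slide":[232,59,11],"dr":[0,0,-0.8],"jaw":85},
  {"slide":[290,74,14],"dr":[0,0,-1.0],"jaw":85},
  {"slide":[348,89,17],"dr":[0,0,-1.2],"jaw":85},
  {"slide":[406,103,20],"dr":[0,0,-1.4],"jaw":85},
  {"slide":[464,118,20],"dr":[0,0,-1.53],"jaw":85},
])

```text
clock: 1.1
position: [641.2, 248.3, 210.3]
ee_rot: [0.993, -0.121, -0.001, 0.0]
contact_force: [0.6, 0.9, -0.0]
gripper_width: 84.8
grasp_force: 0.0
```

```bash
python3 - <<'E'
from h import *
p,r=pose(); im=optics.get_image("wrist"); print(p,r.as_euler('zyx',degrees=True),p)
np.savez("w1.npz",p=p,q=r.as_quat())
cv2.imwrite("pics/w1.png",cv2.resize(im,(800,600),interpolation=cv2.INTER_CUBIC))
s=arm.read_state();print(s["clock"],np.abs(s["joint_vel"]).max())
E
```

```text
[641.20081245 248.25520036 210.33163178] [ 1.39412831e+01 -8.59035456e-02  1.79962078e+02] [641.20081245 248.25520036 210.33163178]
1.15 0.15585942653889262
```

View pics/w1.png

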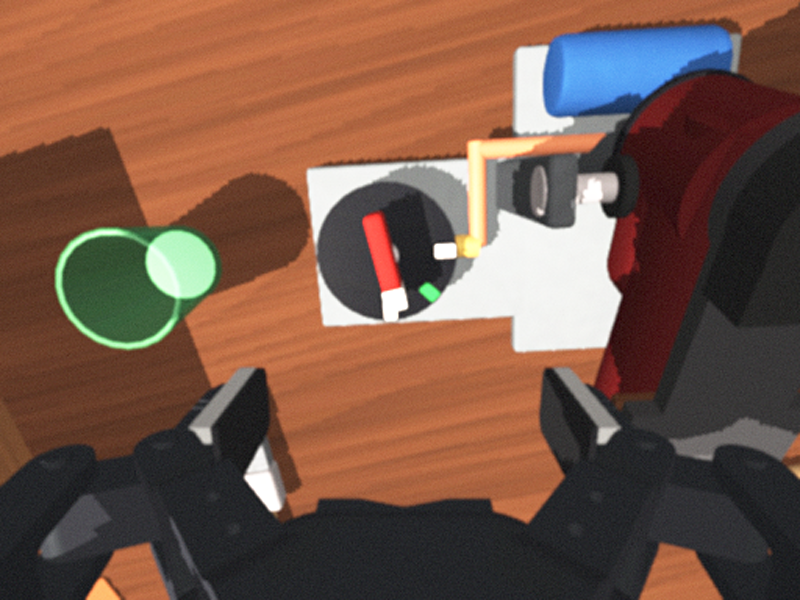

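The wrist picture (enlarged) shows the disc centre at (387,250), the red end at (373,213), the white end at (395,298), shut at (392,313), green at (429,292) and open at (444,251). The cup is clear at the left and the shoe is at the right.

```bash
python3 - <<'E'
from h import *
np.set_printoptions(precision=1,suppress=True)
d=np.load("w1.npz");w=cam("wrist",(d["p"],R.from_quat(d["q"])))
g=lambda U,V,z:atz(w,(U+.5)/1.5625-.5,(V+.5)/1.5625-.5,z)
c=g(387,250,49);print(c)
for uv in((392,313),(429,292),(444,251)):
    p=g(*uv,49)-c;print(p,np.linalg.norm(p),np.degrees(np.arctan2(-p[1],-p[0])))
a=g(373,213,79);b=g(395,292,79);print(a,b,(a+b)/2,np.linalg.norm(a-b),np.degrees(np.arctan2(*(a-b)[[1,0]])))
p,r=pose();print(p)
q=R.from_quat(d["q"]);
E
```

```text
[660.3 256.4  49. ]
[-43.7   7.7   0. ] 44.38160464310286 -9.981461680491485
[-35.2 -20.8   0. ] 40.85929013675188 30.581326690329924
[ -9.9 -37.    0. ] 38.321041004448105 75.07465279879536
[688.1 256.6  79. ] [638.1 255.8  79. ] [663.1 256.2  79. ] 50.04083730240235 0.8877300219084392
[645.8 242.9 209.8]
```

```bash
python3 - <<'E'
from h import *
np.set_printoptions(precision=2,suppress=True)
for _ in range(5):
    p,r=pose();optics.get_image("wrist");s=arm.read_state();print(s["clock"],p,np.abs(s["joint_vel"]).max(), np.degrees(2*np.arctan2(r.as_quat()[1],r.as_quat()[0])))
im=optics.get_image("wrist");np.savez("w2.npz",p=s["position"],q=s["ee_rot"])
cv2.imwrite("pics/w2.png",cv2.resize(im[80:240,170:340],None,fx=3.5,fy=3.5,interpolation=cv2.INTER_CUBIC))
E
```

```text
1.2 [645.83 242.92 209.8 ] 0.07552773346048533 -14.278542982653521
1.25 [643.38 245.16 209.49] 0.05736652332743546 -14.371148748091404
1.3 [641.66 247.03 209.62] 0.0426068846209447 -14.269769801751336
1.35 [640.56 248.43 209.99] 0.028804577704869584 -14.14848124745394
1.4 [639.92 249.46 210.47] 0.02116463961954655 -14.038507834561415
```

View pics/w2.png

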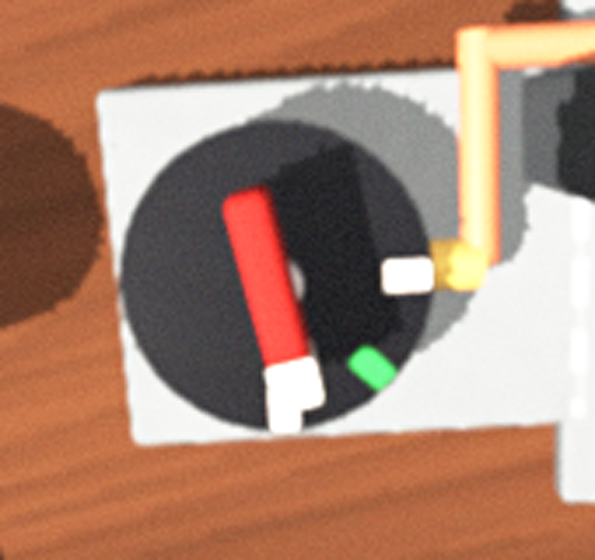

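Settled close view (crop 3.5x, origin (170,80)): disc centre (276,275), handle ends (246,192) and (296,405), green (373,368), open (407,275), shut (286,420).

```bash
python3 - <<'E'
from h import *
np.set_printoptions(precision=1,suppress=True)
d=np.load("w2.npz");P=d["p"];w=cam("wrist",(P,R.from_quat(d["q"])))
g=lambda U,V,z:atz(w,170+(U+.5)/3.5-.5,80+(V+.5)/3.5-.5,z)
c=g(276,275,49);print(c,g(430,275,49)-g(122,275,49))
for uv in((286,415),(373,368),(407,275)):
    p=g(*uv,49)-c;print(p,np.linalg.norm(p),np.degrees(np.arctan2(-p[1],-p[0])))
a=g(246,192,79);b=g(296,405,79);print(a,b,(a+b)/2,np.linalg.norm(a-b),np.degrees(np.arctan2(*(a-b)[[1,0]])))
E
```

```text
[660.1 257.   49. ] [-22.3 -89.7   0. ]
[-43.2   7.9   0. ] 43.9406764730573 -10.392827266064703
[-35.  -21.8   0. ] 41.247652700422975 31.851579557612055
[ -9.5 -38.2   0. ] 39.30866205151112 76.07112286403242
[687.7 257.   79. ] [627.6 258.5  79. ] [657.6 257.7  79. ] 60.159509592354404 -1.4429793615568063
```

```bash
cat >> h.py <<'E'
import json
def cmdpose():
    d=json.load(open("cmd.json")); return np.array(d[0]),R.from_quat(d[1])
def setcmd(slide,dr):
    p,r=cmdpose(); p1=p+r.apply(slide); r1=r*R.from_rotvec(np.array(dr)*8,degrees=True)
    json.dump([list(p1),list(r1.as_quat())],open("cmd.json","w")); return p1,r1
def yawof(r): x=r.as_matrix()[:,0]; return np.degrees(np.arctan2(x[1],x[0]))
E
python3 - <<'E'
from h import *
json.dump([[276.2,560.64,231.31],[ 9.73896269e-01, -2.26991370e-01,0,0]],open("cmd.json","w"))
p,r=setcmd([464,118,20],[0,0,-1.53]); print(p,yawof(r),r.as_quat()); print(arm.read_state()["position"])
print(move(p,r,[659,257,57],down(-1.4)))
s=cam("scene");print(proj(s,[659,257,49]),proj(cam("top"),[659,257,49]),proj(cam("top"),[0,0,0]))
E
```

```text
[640.21303894 249.65043831 211.31      ] -14.000024157049701 [ 0.99254613 -0.12186955  0.          0.        ]
[639.4020353  250.61298227 211.24043868]
(array([ 16.5, -11.7, 154.3]), array([-0.   ,  0.   , -1.575]))
[317.05576896 300.71651535] [179.90911468 154.29585947] [250.84669842 333.53746495]
```

Call:
step_arm([
  {"slide":[4,-3,10],"dr":[0,0,-0.4],"jaw":40},
  {"slide":[9,-7,35],"dr":[0,0,-0.9],"jaw":40},
  {"slide":[14,-10,65],"dr":[0,0,-1.3],"jaw":40},
  {"slide":[16.5,-11.7,95],"dr":[0,0,-1.575],"jaw":40},
  {"slide":[16.5,-11.7,120],"dr":[0,0,-1.575],"jaw":40},
  {"slide":[16.5,-11.7,130],"dr":[0,0,-1.575],"jaw":40},
  {"slide":[16.5,-11.7,130],"dr":[0,0,-1.575],"jaw":40},
  {"slide":[16.5,-11.7,130],"dr":[0,0,-1.575],"jaw":40},
])

```text
clock: 2.45
position: [659.7, 257.9, 83.0]
ee_rot: [1.0, -0.012, 0.001, -0.001]
contact_force: [-0.1, -0.1, 0.9]
gripper_width: 40.0
grasp_force: 0.0
```

```bash
python3 - <<'E'
from h import *
setcmd([16.5,-11.7,130],[0,0,-1.575])
p,r=pose(); im=optics.get_image("wrist"); print(p,yawof(r))
np.savez("w3.npz",p=p,q=r.as_quat())
cv2.imwrite("pics/w3.png",cv2.resize(im[140:384,100:420],None,fx=2.4,fy=2.4,interpolation=cv2.INTER_CUBIC))
E
```

```text
[659.71058383 257.86303319  82.98723037] -1.342458508589505
```

View pics/w3.png

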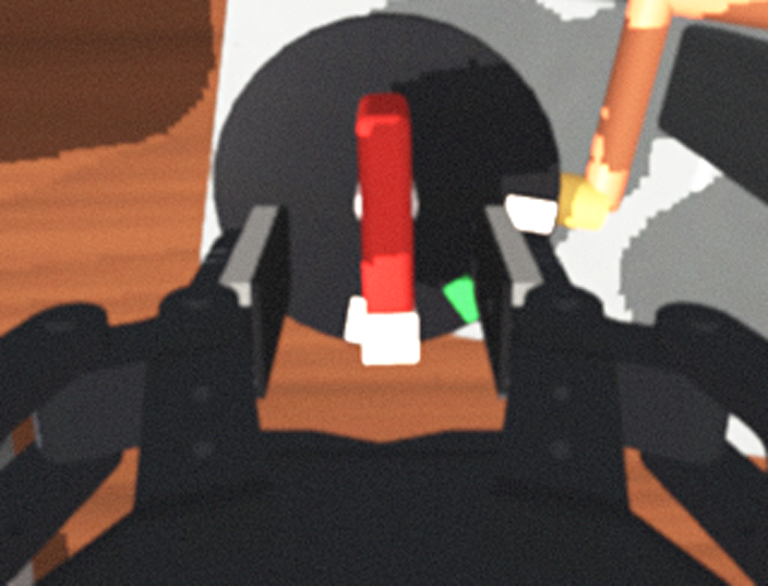

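The handle (387,220) sits midway between the pads (280 and 490). I'll go down and close.

Call:
step_arm([
  {"slide":[0,0,10],"dr":[0,0,0],"jaw":40},
  {"slide":[0,0,20],"dr":[0,0,0],"jaw":40},
  {"slide":[0,0,24],"dr":[0,0,0],"jaw":35},
  {"slide":[0,0,24],"dr":[0,0,0],"jaw":25},
  {"slide":[0,0,24],"dr":[0,0,0],"jaw":18},
  {"slide":[0,0,24],"dr":[0,0,0],"jaw":8},
  {"slide":[0,0,24],"dr":[0,0,0],"jaw":8},
  {"slide":[0,0,24],"dr":[0,0,0],"jaw":8},
])

```text
clock: 3.5
position: [659.3, 256.6, 57.8]
ee_rot: [1.0, -0.012, 0.0, 0.0]
contact_force: [0.7, -2.9, 1.8]
gripper_width: 10.6
grasp_force: 60.7
```

Call:
step_arm([
  {"slide":[0,0,0],"dr":[0,0,-0.5],"jaw":8},
  {"slide":[0,0,0],"dr":[0,0,-1.2],"jaw":8},
  {"slide":[0,0,0],"dr":[0,0,-2.0],"jaw":8},
  {"slide":[0,0,0],"dr":[0,0,-2.8],"jaw":8},
  {"slide":[0,0,0],"dr":[0,0,-3.5],"jaw":8},
  {"slide":[0,0,0],"dr":[0,0,-4.05],"jaw":8},
  {"slide":[0,0,0],"dr":[0,0,-4.05],"jaw":8},
  {"slide":[0,0,0],"dr":[0,0,-4.05],"jaw":8},
])

```text
clock: 4.5
position: [659.1, 257.5, 57.8]
ee_rot: [0.964, 0.267, 0.0, -0.0]
contact_force: [-1.9, -0.3, 4.3]
gripper_width: 10.6
grasp_force: 60.9
```

Call:
step_arm([
  {"slide":[0,0,0],"dr":[0,0,0],"jaw":14},
  {"slide":[0,0,0],"dr":[0,0,0],"jaw":25},
  {"slide":[0,0,0],"dr":[0,0,0],"jaw":35},
  {"slide":[0,0,-15],"dr":[0,0,0],"jaw":40},
  {"slide":[0,0,-60],"dr":[0,0,0],"jaw":40},
  {"slide":[0,0,-110],"dr":[0,0,0],"jaw":60},
  {"slide":[0,0,-150],"dr":[0,0,0],"jaw":85},
  {"slide":[-20,0,-153],"dr":[0,0,0],"jaw":85},
])

```text
clock: 5.5
position: [644.4, 247.9, 216.1]
ee_rot: [0.964, 0.268, 0.005, -0.001]
contact_force: [-1.5, 0.4, -0.1]
gripper_width: 85.1
grasp_force: 0.0
```

Call:
step_arm([
  {"slide":[0,0,0],"dr":[0,0,0],"jaw":85},
  {"slide":[0,0,0],"dr":[0,0,0],"jaw":85},
  {"slide":[0,0,0],"dr":[0,0,0],"jaw":85},
  {"slide":[0,0,0],"dr":[0,0,0],"jaw":85},
  {"slide":[0,0,0],"dr":[0,0,0],"jaw":85},
  {"slide":[0,0,0],"dr":[0,0,0],"jaw":85},
  {"slide":[0,0,0],"dr":[0,0,0],"jaw":85},
  {"slide":[0,0,0],"dr":[0,0,0],"jaw":85},
])

```text
clock: 6.5
position: [642.0, 246.8, 210.3]
ee_rot: [0.964, 0.267, -0.0, -0.0]
contact_force: [0.2, -0.4, -0.2]
gripper_width: 84.9
grasp_force: 0.0
```

```bash
python3 - <<'E'
from h import *
setcmd([0,0,24],[0,0,-4.05]);p,r=setcmd([-20,0,-153],[0,0,0]);print(p,yawof(r))
p,r=pose(); im=optics.get_image("wrist"); print(p,yawof(r))
np.savez("w4.npz",p=p,q=r.as_quat())
cv2.imwrite("pics/w4f.png",im)
a=cv2.resize(im[80:240,170:340],None,fx=3.5,fy=3.5,interpolation=cv2.INTER_CUBIC)
cv2.imwrite("pics/w4.png",a)
E
```

```text
[641.91005735 246.71042482 210.31      ] 30.999975842950303
[641.96448336 246.78288001 210.32634385] 31.011722326365984
```

View pics/w4.png

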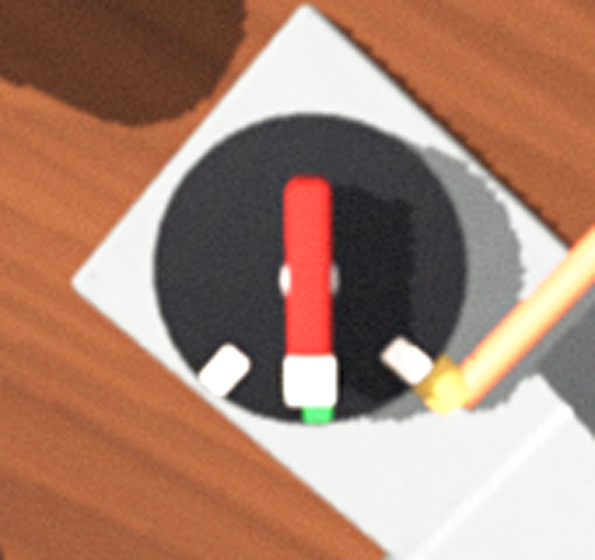

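The picture (3.5x crop) shows the white end at (310,380), green at (317,412), the white marks at (224,370) and (406,360), and the disc centre at (310,268). The pointer looks about 3° short, so I'll measure it.

```bash
python3 - <<'E'
from h import *
np.set_printoptions(precision=1,suppress=True)
d=np.load("w4.npz");P=d["p"];w=cam("wrist",(P,R.from_quat(d["q"])))
g=lambda U,V,z:atz(w,170+(U+.5)/3.5-.5,80+(V+.5)/3.5-.5,z)
c=g(310,268,49);print(c)
for uv in((224,370),(317,412),(406,360)):
    p=g(*uv,49)-c;print(p,np.linalg.norm(p),np.degrees(np.arctan2(-p[1],-p[0])))
a=g(308,178,79);b=g(311,403,79);print((a+b)/2,np.linalg.norm(a-b),np.degrees(np.arctan2(*(a-b)[[1,0]])))
for q,s in(((75,283),(306,5)),((75,283),(385,560))):
    v=g(*s,20)-g(*q,20);print("edge",np.degrees(np.arctan2(v[1],v[0])))
# spot & gauge from wrist full? top check
E
```

```text
[659.7 259.   49. ]
[-40.6   6.4   0. ] 41.062134416413755 -8.998612176684572
[-37.3 -25.    0. ] 44.92648307375183 33.79112897478743
[ -9.1 -39.8   0. ] 40.77697585545755 77.13782045960319
[657.5 257.7  79. ] 61.637854814155524 31.768043345729918
edge -10.472906623447722
edge -102.55247179667658
```

The marks and base edges give half open at about 33.7°, and the handle is at about 31.2°. I have time to correct it.

Call:
step_arm([
  {"slide":[5,0,10],"dr":[0,0,0],"jaw":40},
  {"slide":[12,0,40],"dr":[0,0,0],"jaw":40},
  {"slide":[20,0,75],"dr":[0,0,0],"jaw":40},
  {"slide":[20,0,105],"dr":[0,0,0],"jaw":40},
  {"slide":[20,0,130],"dr":[0,0,0],"jaw":40},
  {"slide":[20,0,145],"dr":[0,0,0],"jaw":40},
  {"slide":[20,0,153],"dr":[0,0,0],"jaw":40},
  {"slide":[20,0,153],"dr":[0,0,0],"jaw":40},
])

```text
clock: 7.55
position: [659.2, 257.1, 57.2]
ee_rot: [0.964, 0.267, -0.0, 0.0]
contact_force: [0.2, 0.2, 0.9]
gripper_width: 40.0
grasp_force: 0.0
```

Call:
step_arm([
  {"slide":[0,0,0],"dr":[0,0,0],"jaw":25},
  {"slide":[0,0,0],"dr":[0,0,0],"jaw":18},
  {"slide":[0,0,0],"dr":[0,0,0],"jaw":8},
  {"slide":[0,0,0],"dr":[0,0,0],"jaw":8},
  {"slide":[0,0,0],"dr":[0,0,-0.16],"jaw":8},
  {"slide":[0,0,0],"dr":[0,0,-0.33],"jaw":8},
  {"slide":[0,0,0],"dr":[0,0,-0.33],"jaw":8},
  {"slide":[0,0,0],"dr":[0,0,-0.33],"jaw":8},
])

```text
clock: 8.55
position: [659.3, 257.7, 58.5]
ee_rot: [0.957, 0.29, 0.001, -0.0]
contact_force: [-2.3, 1.9, 4.7]
gripper_width: 10.6
grasp_force: 61.2
```

Call:
step_arm([
  {"slide":[0,0,0],"dr":[0,0,0],"jaw":14},
  {"slide":[0,0,0],"dr":[0,0,0],"jaw":25},
  {"slide":[0,0,0],"dr":[0,0,0],"jaw":35},
  {"slide":[0,0,-15],"dr":[0,0,0],"jaw":40},
  {"slide":[0,0,-60],"dr":[0,0,0],"jaw":40},
  {"slide":[0,0,-110],"dr":[0,0,0],"jaw":60},
  {"slide":[-10,0,-150],"dr":[0,0,0],"jaw":85},
  {"slide":[-20,0,-180],"dr":[0,0,0],"jaw":85},
])

```text
clock: 9.55
position: [642.8, 246.0, 241.1]
ee_rot: [0.957, 0.29, 0.002, -0.0]
contact_force: [-0.5, -0.0, 0.1]
gripper_width: 84.8
grasp_force: 0.0
```

```bash
python3 - <<'E'
from h import *
setcmd([20,0,153],[0,0,-.33]);p,r=setcmd([-20,0,-180],[0,0,0]);print(p,yawof(r))
im=optics.get_image("top");cv2.imwrite("pics/top1.png",im)
# spot: view from wrist. Spot approx (519,126?,140); choose view pose
print(pose())
print(move(p,r,[490,123,260],down(0)))
E
```

```text
[642.40270908 245.93172804 237.31      ] 33.6399758429503
(array([643.71823639, 245.86693074, 246.14357325]), Rotation.from_matrix(array([[ 0.83205272,  0.55460016,  0.0103413 ],
                            [ 0.55458929, -0.83211386,  0.00415314],
                            [ 0.01090847,  0.00227955, -0.9999379 ]])))
(array([-195. ,   17.9,  -22.7]), array([-0.   , -0.   ,  4.205]))
```

```bash
python3 - <<'E'
from h import *
p,r=cmdpose()
print(move(p,r,[637,59,290],down(78.5)))
p1,r1=np.array([637,59,290.]),down(78.5)
print(move(p1,r1,[510,85,290],down(78.5)))
E
```

```text
(array([-108.1,  152.6,  -52.7]), array([-0.   ,  0.   , -5.608]))
(array([   0.2, -129.6,   -0. ]), array([0., 0., 0.]))
```

Call:
step_arm([
  {"slide":[-10,12,-25],"dr":[0,0,-0.8],"jaw":85},
  {"slide":[-30,40,-50],"dr":[0,0,-1.8],"jaw":85},
  {"slide":[-55,78,-53],"dr":[0,0,-3.0],"jaw":85},
  {"slide":[-80,115,-53],"dr":[0,0,-4.2],"jaw":85},
  {"slide":[-100,143,-53],"dr":[0,0,-5.2],"jaw":85},
  {"slide":[-108,152.6,-53],"dr":[0,0,-5.6],"jaw":85},
  {"slide":[-108,152.6,-53],"dr":[0,0,-5.6],"jaw":85},
  {"slide":[-108,152.6,-53],"dr":[0,0,-5.6],"jaw":85},
])

```text
clock: 10.6
position: [637.2, 59.6, 290.7]
ee_rot: [0.775, 0.632, 0.0, 0.0]
contact_force: [-0.3, 0.1, 0.6]
gripper_width: 85.1
grasp_force: 0.0
```

```bash
python3 - <<'E'
from h import *
setcmd([-108,152.6,-53],[0,0,-5.6])
[optics.get_image("top") for _ in range(5)]
p,r=pose(); im=optics.get_image("wrist"); s=arm.read_state();print(p,s["position"],yawof(r))
np.savez("vB.npz",p=p,q=r.as_quat()); cv2.imwrite("pics/vB.png",im)
E
```

```text
[637.13983237  59.81066354 290.20391798] [637.14229795  59.69815645 290.19557231] 78.49404785867142
```

Call:
step_arm([
  {"slide":[0,-10,0],"dr":[0,0,0],"jaw":85},
  {"slide":[0,-35,0],"dr":[0,0,0],"jaw":85},
  {"slide":[0,-65,0],"dr":[0,0,0],"jaw":85},
  {"slide":[0,-95,0],"dr":[0,0,0],"jaw":85},
  {"slide":[0,-120,0],"dr":[0,0,0],"jaw":85},
  {"slide":[0,-130,0],"dr":[0,0,0],"jaw":85},
  {"slide":[0,-130,0],"dr":[0,0,0],"jaw":85},
  {"slide":[0,-130,0],"dr":[0,0,0],"jaw":85},
])

```text
clock: 11.9
position: [510.4, 85.2, 290.2]
ee_rot: [0.775, 0.632, 0.0, 0.0]
contact_force: [0.0, -0.3, -0.6]
gripper_width: 84.9
grasp_force: 0.0
```

```bash
python3 - <<'E'
from h import *
print(setcmd([0,-130,0],[0,0,0]))
[optics.get_image("top") for _ in range(5)]
p,r=pose(); im=optics.get_image("wrist"); print(p,yawof(r))
np.savez("vA.npz",p=p,q=r.as_quat()); cv2.imwrite("pics/vA.png",im)
B=cv2.imread("pics/vB.png");sc=optics.get_image("scene");cv2.imwrite("pics/scene1.png",sc)
out=np.zeros((600,800,3),np.uint8)
# yellow centroid in each
for n,i in(("A",im),("B",B),("scene",sc)):
    h=cv2.cvtColor(i,cv2.COLOR_BGR2HSV); m=cv2.inRange(h,(22,150,130),(33,255,255))
    k,l,st,ce=cv2.connectedComponentsWithStats(m); print(n,[(np.round(ce[j],1),st[j,4]) for j in range(1,k) if st[j,4]>12])
out[:300,:400]=0
a=cv2.resize(im[0:250],(800,390)); out=np.vstack([cv2.resize(im[0:256],(600,300),interpolation=cv2.INTER_CUBIC),cv2.resize(B[0:256],(600,300),interpolation=cv2.INTER_CUBIC)])
cv2.imwrite("pics/AB.png",out)
E
```

```text
(array([509.66215828,  85.10913559, 290.31      ]), Rotation.from_matrix(array([[ 0.20039441,  0.97971531,  0.        ],
                            [ 0.97971531, -0.20039441,  0.        ],
                            [ 0.        ,  0.        , -1.        ]])))
[510.13354548  85.0253871  289.95343235] 78.42326178520709
A []
B [(array([134.4, 142.3]), np.int32(14))]
scene []
```

View pics/AB.png

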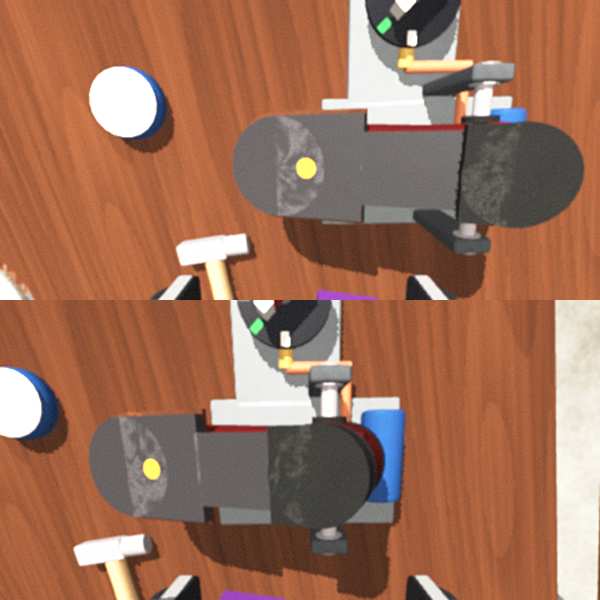

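View A (top half): spot (306,168), toe tip (232,167), forepart step corners (365,112) and (365,222). View B (bottom half): spot (152,468), toe (89,462), corners (205,413) and (205,523). The clamp pads now hold the shoe and the pointer covers the green mark.

```bash
cat > plane.py <<'E'
from h import *
np.set_printoptions(precision=2,suppress=True)
L=lambda n:(lambda d:cam("wrist",(d["p"],R.from_quat(d["q"]))))(np.load(n))
A,B=L("vA.npz"),L("vB.npz");k=512/600
px=lambda u,v:np.array([(u+.5)*k-.5,(v%300+.5)*k-.5])
for n,a,b in(("spot",(306,168),(152,468)),("toe",(232,167),(89,462)),("c1",(365,112),(205,413)),("c2",(365,222),(205,523))):
    print(n,*tri([(A,px(*a)),(B,px(*b))]))
IA,IB=[cv2.GaussianBlur(cv2.cvtColor(cv2.imread(f"pics/v{n}.png"),cv2.COLOR_BGR2GRAY),(0,0),1).astype(np.float32) for n in "AB"]
yaw=np.radians(-11.5)
def fit(x0,x1,yw):
    s,t=np.meshgrid(np.arange(x0,x1,1.),np.arange(-yw,yw+1,1.))
    x=518+s*np.cos(yaw)-t*np.sin(yaw);y=125+s*np.sin(yaw)+t*np.cos(yaw)
    def smp(I,c,P):
        K,V=c;q=K@F@(V[:3,:3]@P+V[:3,3:]);q=(q[:2]/q[2]).astype(np.float32)
        return cv2.remap(I,q[0].reshape(s.shape),q[1].reshape(s.shape),cv2.INTER_LINEAR)
    def f(v):
        z=v[0]+s*np.tan(np.radians(v[1]))+t*np.tan(np.radians(v[2]))
        P=np.stack([x.ravel(),y.ravel(),z.ravel()]);a,b=smp(IA,A,P),smp(IB,B,P)
        return ((a-a.mean())-(b-b.mean())).ravel()
    best=min((least_squares(f,[z,l,0],loss='soft_l1',f_scale=8,diff_step=1e-3) for z in(138,142,146) for l in(6,12,18)),key=lambda r:r.cost)
    print(x0,x1,yw,best.x,best.cost)
fit(-76,45,50);fit(-65,45,38);fit(-45,40,50)
E
python3 plane.py
```

```text
spot [519.76 121.13 143.3 ] [-0.  -0.3  0.   0.3]
toe [454.53 135.19 120.22] [-0.  -2.4  0.   2.4]
c1 [575.3  155.18 142.47] [ 0.  0. -0. -0.]
c2 [558.12  70.98 165.5 ] [ 0.   0.1 -0.  -0.1]
-76 45 50 [143.35  18.41   0.02] 604389.6852645874
-65 45 38 [143.69  19.96   0.  ] 262760.1691894531
-45 40 50 [143.61  12.25   0.  ] 469417.5563583374
```

```bash
sed -i "s/^fit(-76.*//; s/diff_step=1e-3/x_scale=[1,3,3],diff_step=[1e-3,.02,.02]/; s/np.radians(v\[2\])/np.radians(v[2]-20)/; s/\[z,l,0\]/[z,l,20]/" plane.py; cat >> plane.py <<'E'
for a in((-76,45,50),(-65,45,38),(-45,40,50),(-30,35,38),(-80,30,50),(-60,40,43)): fit(*a)
E
python3 plane.py | tail -6
python3 - <<'E'
from h import *
# fine features: enlarge toe/step corner + heel edges in A and B
A=cv2.imread("pics/vA.png");B=cv2.imread("pics/vB.png")
a=cv2.resize(A[80:205,190:510],(800,312),interpolation=cv2.INTER_CUBIC)
b=cv2.resize(B[80:195,65:385],(800,288),interpolation=cv2.INTER_CUBIC)
o=np.vstack([a,b]);o=np.clip(o.astype(float)*1.7,0,255).astype(np.uint8);cv2.imwrite("pics/AB2.png",o)
E
```

```text
-76 45 50 [144.    18.76  26.49] 591401.3312072754
-65 45 38 [144.05  20.46  24.76] 258191.53971099854
-45 40 50 [144.13  12.25  27.9 ] 453712.1591796875
-30 35 38 [144.69  13.55  28.45] 222531.7858352661
-80 30 50 [143.99  20.73  25.3 ] 473939.9979476929
-60 40 43 [143.86  18.23  21.9 ] 275683.7786331177
```

View pics/AB2.png

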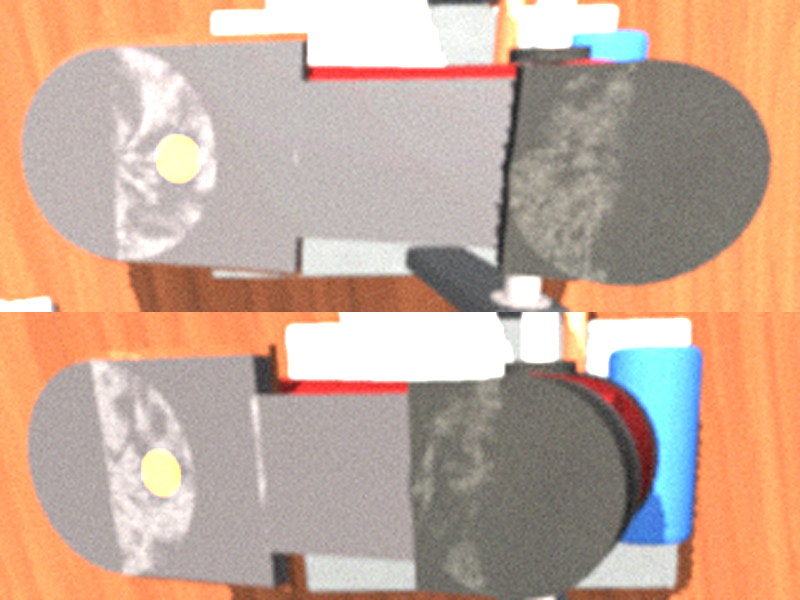

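```bash
cat > fit.py <<'E'
from h import *
np.set_printoptions(precision=2,suppress=True)
L=lambda n:(lambda d:cam("wrist",(d["p"],R.from_quat(d["q"]))))(np.load(n))
A,B=L("vA.npz"),L("vB.npz")
pa=lambda u,v:np.array([190+(u+.5)/2.5-.5,80+(v+.5)/2.5-.5])
pb=lambda u,v:np.array([65+(u+.5)/2.5-.5,80+(v-312+.5)/2.5-.5])
th=np.linspace(np.pi/2,1.5*np.pi,61)
arc=np.stack([-27+43*np.cos(th),43*np.sin(th),0*th],1)
def frame(v): return v[:3],R.from_euler('ZY',[v[3],-v[4]],degrees=True)*R.from_euler('x',v[6],degrees=True)
def f(v,parts=False):
    o,r=frame(v);T=lambda q:o+r.apply(q)
    c=v[5];e=[]
    for C,P,sp,c1,c2,toe,h1,h2 in((A,pa,(177,158),(306,41),(298,271),22,(523,62),(508,280)),(B,pb,(161,472),(255,357),(277,586),28,(409,390),(417,590))):
        e+=[proj(C,o)-P(*sp),proj(C,T([c,43,0]))-P(*c1),proj(C,T([c,-43,0]))-P(*c2)]
        e+=[[min(proj(C,T(q))[0] for q in arc)-P(toe,0)[0]]]
        a,b=proj(C,T([115,40,22])),proj(C,T([115,-40,22]))
        for h in(h1,h2):
            q=P(*h);t=(q[1]-a[1])/(b[1]-a[1]);e+=[[a[0]+t*(b[0]-a[0])-q[0]]]
    e=np.concatenate(e)
    return e if parts else np.append(e,v[6]/ROLL)
for ROLL in(.01,5):
    r=least_squares(f,[520,122,143,-11.5,12,50,0],loss='soft_l1',x_scale=[1,1,1,1,1,1,1])
    print(r.x,r.cost);print(f(r.x,True).reshape(2,-1))
ROLL=.01
for skip in range(0):pass
E
python3 fit.py
```

```text
[521.47 120.71 145.95 -10.63  17.97  46.28  -0.  ] 6.570884637222743
[[ 2.37  0.43 -0.08 -0.62  0.3   0.87  0.42 -0.07 -3.22]
 [ 1.19  0.26 -0.09 -1.4  -0.27  0.3  -1.13  0.    0.04]]
[521.48 120.7  145.99 -10.58  17.97  46.27  -0.16] 6.568320353175416
[[ 2.38  0.44 -0.09 -0.65  0.33  0.88  0.43 -0.09 -3.14]
 [ 1.18  0.27 -0.07 -1.44 -0.31  0.31 -1.12  0.02  0.03]]
```

```bash
cat > t2.py <<'E'
from fit import *
print("----")
S,_=tri([(A,pa(177,158)),(B,pb(161,472))]);ex=np.array([np.cos(np.radians(-11)),np.sin(np.radians(-11)),0])
for n,a,b in(("spot",(177,158),(161,472)),("c1",(306,41),(255,357)),("c2",(298,271),(277,586)),("toe",(22,155),(28,450)),("glint",(296,157),(257,472)),("heelf1",(523,62),(409,385)),("heelf2",(506,280),(417,590)),("back",(770,160),(626,480))):
    p,e=tri([(A,pa(*a)),(B,pb(*b))]);d=p-S;s=d@ex;print(n,p,e,"s",round(s,1),"t",round(d@[-ex[1],ex[0],0],1),"dz",round(d[2],1))
# colour-based spot centroid & row profile for edges
for n,o in(("A",(190,80)),("B",(65,80))):
    I=cv2.imread(f"pics/v{n}.png").astype(int);w=np.minimum(I[...,1],I[...,2])-I[...,0]
    m=(w>60)&(abs(I[...,2]-I[...,1])<90);k,l,st,ce=cv2.connectedComponentsWithStats(m.astype(np.uint8))
    print(n,[(np.round(ce[j],1),st[j]) for j in range(1,k) if st[j,4]>60])
    g=cv2.cvtColor(I.astype(np.uint8),cv2.COLOR_BGR2GRAY)
    for v in (125,140,155): print(n,v,g[v-1:v+2].mean(0).astype(int)[195-(n=="B")*130:210-(n=="B")*130], g[v-1:v+2].mean(0).astype(int)[385-(n=="B")*160:403-(n=="B")*160])
E
python3 t2.py | sed -n '/----/,$p'
```

```text
----
spot [519.24 121.22 143.28] [ 0.   0.1 -0.  -0.1] s 0.0 t 0.0 dz 0.0
c1 [572.57 153.98 160.44] [ 0.   0.4 -0.  -0.4] s 46.1 t 42.3 dz 17.2
c2 [556.78  70.58 158.94] [ 0.   0.3 -0.  -0.3] s 46.5 t -42.5 dz 15.7
toe [455.86 137.13 121.11] [-0.  -3.7  0.   3.7] s -65.2 t 3.5 dz -22.2
glint [562.44 114.59 162.13] [ 0.   0.2 -0.  -0.2] s 43.7 t 1.7 dz 18.8
heelf1 [628.37 133.38 202.51] [ 0.   1.7 -0.  -1.7] s 104.8 t 32.8 dz 59.2
heelf2 [616.42  68.8  205.81] [-0.  -0.8  0.   0.8] s 105.4 t -32.9 dz 62.5
back [684.95  94.6  224.55] [ 0.  1. -0. -1.] s 167.7 t 5.5 dz 81.3
A [(array([360.9,  52.5]), array([340,  41,  64,  19, 409], dtype=int32)), (array([260.9, 143.1]), array([253, 134,  17,  19, 249], dtype=int32)), (array([195.3, 274.2]), array([175, 223,  37, 104, 483], dtype=int32))]
A 125 [118 116 118 117 119 116 111 106 107 110 109 110 109 109 109] [114 118 116 118 116 118 118 119 105  65  30  32  56  68  71  70  72  70]
A 140 [112 116 117 113 112 109 104 112 108 109 110 109 108 110 109] [116 115 118 114 114 114  94  56  31  34  52  69  71  70  73  75  80  76]
A 155 [115 114 112 
[... 283 characters left out ...]
, 143.8]), array([122, 135,  15,  18, 212], dtype=int32)), (array([104.9, 247.9]), array([ 90, 223,  27,  52, 264], dtype=int32)), (array([426.9, 359.3]), array([423, 348,  16,  36,  73], dtype=int32)), (array([443.3, 371.4]), array([427, 352,  35,  32, 115], dtype=int32))]
B 125 [118 118 117 122 118 120 121 122 125 120 117 107 101 100 100] [101 100  97  86  73  68  64  65  62  70  73  72  74  73  84  84  90  92]
B 140 [108 110 119 117 116 115 118 120 119 120 115 107 103 101 102] [101 102  98  94  76  65  65  65  73  82  92  89  82  69  67  61  64  70]
B 155 [114 111 111 111 114 115 117 120 119 117 118 118 117 118 116] [100 102 100  93  77  69  64  66  71  79  84  82  71  66  62  66  63  68]
```

Toe, step corners, heel edge and heel back give leans of 18.8, 19.6, 19.2 and 18.9°, so the lean is 19°. The shoe yaw is −11°, and the spot is at about (519.5, 121.2, 143.6). Next is the gauge.

```bash
python3 - <<'E'
from h import *
p,r=cmdpose(); print(p,yawof(r),move(p,r,[430,-265,300],down(0)),arm.read_state()["joints"])
E
```

```text
[509.66215828  85.10913559 290.31      ] 78.43997584295029 (array([-359. ,   -7.9,   -9.7]), array([-0.   , -0.   ,  9.805])) [ 4.79487690e-01  1.61280393e-01 -1.53026109e-01  1.44506514e-05
 -1.25692703e+00  2.46014094e+00]
```

Call:
step_arm([
  {"slide":[-20,-0.5,-3],"dr":[0,0,0.6],"jaw":85},
  {"slide":[-70,-1.5,-9.7],"dr":[0,0,1.8],"jaw":85},
  {"slide":[-130,-3,-9.7],"dr":[0,0,3.1],"jaw":85},
  {"slide":[-190,-4,-9.7],"dr":[0,0,4.4],"jaw":85},
  {"slide":[-250,-5.5,-9.7],"dr":[0,0,5.7],"jaw":85},
  {"slide":[-305,-7,-9.7],"dr":[0,0,7.0],"jaw":85},
  {"slide":[-345,-8,-9.7],"dr":[0,0,8.3],"jaw":85},
  {"slide":[-359,-8,-9.7],"dr":[0,0,9.6],"jaw":85},
])

```text
clock: 13.25
position: [429.3, -267.1, 299.8]
ee_rot: [1.0, 0.01, -0.0, 0.0]
contact_force: [0.9, -0.8, -0.6]
gripper_width: 84.8
grasp_force: 0.0
```

```bash
python3 - <<'E'
from h import *
np.set_printoptions(precision=2,suppress=True)
print(setcmd([-359,-8,-9.7],[0,0,9.6]))
[optics.get_image("top") for _ in range(8)]
p,r=pose(); im=optics.get_image("wrist"); print(p,yawof(r))
np.savez("g1.npz",p=p,q=r.as_quat()); cv2.imwrite("pics/g1.png",im)
w=cam("wrist",(p,r)); h=cv2.cvtColor(im,cv2.COLOR_BGR2HSV)
def blobs(m,z,name,mn=100):
    k,l,st,ce=cv2.connectedComponentsWithStats(m)
    for j in range(1,k):
        if st[j,4]>mn:
            ct=cv2.findContours((l==j).astype(np.uint8),0,2)[0][0];q=cv2.boxPoints(cv2.minAreaRect(ct))
            W=np.array([atz(w,*c,z)[:2] for c in q]);e=W[1]-W[0],W[2]-W[1]
            print(name,ce[j],st[j],"ctr",W.mean(0),"sides",[round(float(np.hypot(*v)),1) for v in e],"ang",[round(float(np.degrees(np.arctan2(v[1],v[0])))%90,1) for v in e])
blobs(cv2.inRange(h,(8,180,190),(18,255,255)),146,"orange")
blobs(cv2.inRange(h,(125,80,60),(160,255,255)),50,"purple",400)
blobs(cv2.inRange(h,(14,60,150),(26,160,255)),50,"wood",400)
E
```

```text
(array([ 429.88, -265.01,  300.01]), Rotation.from_matrix(array([[ 1.  ,  0.03,  0.  ],
                            [ 0.03, -1.  ,  0.  ],
                            [ 0.  ,  0.  , -1.  ]])))
[ 430.3  -264.26  300.13] 1.7978748681603296
orange [249.32 211.43] [239 205  27  23 164] ctr [ 391.57 -253.3 ] sides [36.0, 14.5] ang [39.1, 36.8]
purple [147.91  83.51] [ 103   36   92   93 5502] ctr [ 524.93 -118.61] sides [87.6, 101.6] ang [62.8, 71.6]
purple [360.43 134.89] [ 318   97   88   78 4839] ctr [ 468.67 -398.05] sides [87.5, 99.6] ang [81.8, 79.6]
wood [280.59 119.03] [232  90  65  59 506] ctr [ 487.07 -263.55] sides [62.4, 83.3] ang [80.5, 82.8]
wood [151.98 189.88] [  68  180  160   27 1066] ctr [ 381.78 -109.65] sides [26.1, 219.7] ang [78.1, 87.4]
```

```bash
python3 - <<'E'
import cv2
im=cv2.imread("pics/g1.png")
cv2.imwrite("pics/g1c.png",cv2.resize(im[70:220,190:350],None,fx=4,fy=4,interpolation=cv2.INTER_CUBIC))
E
```

```text
(no output)
```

View pics/g1c.png

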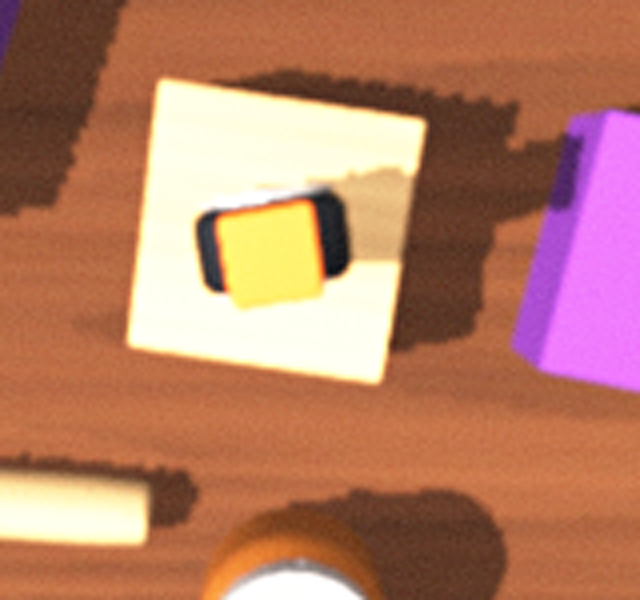

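The crop (4x, origin (190,70)) shows the yellow-lit orange grip top with corners (218,214), (312,203), (326,297), (238,307) on the pale block, with purple blocks either side.

```bash
python3 - <<'E'
from h import *
np.set_printoptions(precision=2,suppress=True)
d=np.load("g1.npz");w=cam("wrist",(d["p"],R.from_quat(d["q"])))
g=lambda U,V,z:atz(w,190+(U+.5)/4-.5,70+(V+.5)/4-.5,z)[:2]
def box(cs,z):
    W=np.array([g(*c,z) for c in cs]);print(W.mean(0))
    for i in range(4):
        v=W[(i+1)%4]-W[i];print("  side",round(float(np.hypot(*v)),1),"ang",round(float(np.degrees(np.arctan2(v[1],v[0])))%90,1))
box([(218,214),(312,203),(326,297),(236,308)],146)
box([(162,79),(426,118),(381,383),(129,347)],50)
E
```

```text
[ 474.95 -261.07]
  side 23.4 ang 8.3
  side 23.4 ang 11.0
  side 22.9 ang 8.8
  side 23.6 ang 12.2
[ 474.65 -261.2 ]
  side 85.4 ang 83.8
  side 87.1 ang 83.6
  side 86.4 ang 83.6
  side 86.8 ang 83.0
```

```bash
python3 - <<'E'
from h import *
p,r=cmdpose(); print(move(p,r,[474.8,-261.1,102],down(10)))
E
```

```text
(array([ 45. ,  -2.6, 198. ]), array([-0.   ,  0.   , -1.045]))
```

Call:
step_arm([
  {"slide":[12,-0.7,5],"dr":[0,0,-0.3],"jaw":85},
  {"slide":[30,-1.7,30],"dr":[0,0,-0.7],"jaw":75},
  {"slide":[42,-2.4,65],"dr":[0,0,-1.0],"jaw":65},
  {"slide":[45,-2.6,105],"dr":[0,0,-1.045],"jaw":60},
  {"slide":[45,-2.6,140],"dr":[0,0,-1.045],"jaw":60},
  {"slide":[45,-2.6,170],"dr":[0,0,-1.045],"jaw":60},
  {"slide":[45,-2.6,190],"dr":[0,0,-1.045],"jaw":60},
  {"slide":[45,-2.6,198],"dr":[0,0,-1.045],"jaw":60},
])

```text
clock: 14.7
position: [474.8, -260.6, 100.3]
ee_rot: [0.996, 0.088, -0.001, -0.0]
contact_force: [-1.1, 0.9, -0.8]
gripper_width: 60.4
grasp_force: 0.0
```

Call:
step_arm([
  {"slide":[0,0,0],"dr":[0,0,0],"jaw":50},
  {"slide":[0,0,0],"dr":[0,0,0],"jaw":40},
  {"slide":[0,0,0],"dr":[0,0,0],"jaw":30},
  {"slide":[0,0,0],"dr":[0,0,0],"jaw":26},
  {"slide":[0,0,0],"dr":[0,0,0],"jaw":20},
  {"slide":[0,0,0],"dr":[0,0,0],"jaw":20},
  {"slide":[0,0,0],"dr":[0,0,0],"jaw":20},
  {"slide":[0,0,0],"dr":[0,0,0],"jaw":20},
])

```text
clock: 15.7
position: [475.3, -261.2, 102.6]
ee_rot: [0.996, 0.087, 0.0, 0.0]
contact_force: [-0.4, -0.1, 5.5]
gripper_width: 23.2
grasp_force: 59.2
```

```bash
python3 - <<'E'
from h import *
np.set_printoptions(precision=3,suppress=True)
p,r=setcmd([45,-2.6,198],[0,0,-1.045]);print(p,yawof(r),pose()[0],yawof(pose()[1]))
ex=R.from_euler('z',-11,degrees=True)
lean=19.0
tilt=R.from_rotvec(ex.apply([0,-np.radians(lean),0]))  # toe down: x axis rises toward heel
n=tilt.apply([0,0,1]);print("n",n,tilt.apply([1,0,0]))
R1=tilt*r   # down yaw10 tilted
spot=np.array([519.5,121.2,143.6])
# tip is 111-(121-102)=92 beyond TCP along tool z
for gap in(30,6):
    tcp=spot+n*(92+gap);print(gap,tcp,R1.as_matrix()[:,2])
tcp=spot+n*(92+30)
print("lift then:",move(p+[0,0,150],r,tcp+[0,0,0],R1))
print(arm.read_state()["joints"],arm.read_state()["contact_force"])
E
```

```text
[ 474.79  -261.119  102.01 ] 9.9999758429503 [ 475.312 -261.244  102.649] 10.024355439251508
n [-0.32   0.062  0.946] [0.948 0.01  0.32 ]
30 [480.51  128.779 258.953] [ 0.32  -0.062 -0.946]
6 [488.181 127.288 236.261] [ 0.32  -0.062 -0.946]
lift then: (array([  73.3, -383. ,   -6.9]), array([-0.851,  2.217,  0.   ]))
[-0.203  0.376 -0.368  0.    -0.826  1.949] [-0.359 -0.082  5.459]
```

Call:
step_arm([
  {"slide":[0,0,-5],"dr":[0,0,0],"jaw":20},
  {"slide":[0,0,-18],"dr":[0,0,0],"jaw":20},
  {"slide":[0,0,-38],"dr":[0,0,0],"jaw":20},
  {"slide":[0,0,-65],"dr":[0,0,0],"jaw":20},
  {"slide":[0,0,-95],"dr":[0,0,0],"jaw":20},
  {"slide":[0,0,-125],"dr":[0,0,0],"jaw":20},
  {"slide":[0,0,-145],"dr":[0,0,0],"jaw":20},
  {"slide":[0,0,-157],"dr":[0,0,0],"jaw":20},
])

```text
clock: 16.7
position: [474.9, -261.0, 260.3]
ee_rot: [0.996, 0.087, 0.001, 0.0]
contact_force: [0.5, 0.0, -2.5]
gripper_width: 23.5
grasp_force: 58.9
```

```bash
python3 - <<'E'
from h import *
np.set_printoptions(precision=3,suppress=True)
p,r=setcmd([0,0,-157],[0,0,0])
[optics.get_image("top") for _ in range(7)]
s=arm.read_state();print(s["position"],s["contact_force"],s["wrist_torque"],s["gripper_width"],s["grasp_force"],s["clock"])
tilt=R.from_rotvec(R.from_euler('z',-11,degrees=True).apply([0,-np.radians(19),0]));n=tilt.apply([0,0,1])
print(move(p,r,np.array([519.5,121.2,143.6])+n*(92.5+30),tilt*r))
im=optics.get_image("wrist");cv2.imwrite("pics/g2.png",im)
h=cv2.cvtColor(im,cv2.COLOR_BGR2HSV);m=cv2.inRange(h,(6,150,120),(28,255,255))
ys,xs=np.nonzero(m[200:]);print(len(xs),xs.mean() if len(xs) else 0,(ys.min()+200,ys.max()+200) if len(ys) else 0)
E
```

```text
[ 474.396 -260.894  257.809] [ 0.545  0.121 -3.292] [-0.053  0.017  0.01 ] 23.263303698835742 58.933255076408386 17.05
(array([  73.2, -383. ,   -0.4]), array([-0.851,  2.217,  0.   ]))
30179 204.6672851983167 (np.int64(200), np.int64(358))
```

Call:
step_arm([
  {"slide":[4,-20,-10],"dr":[-0.05,0.1,0],"jaw":20},
  {"slide":[13,-70,-15],"dr":[-0.15,0.4,0],"jaw":20},
  {"slide":[24,-125,-15],"dr":[-0.3,0.75,0],"jaw":20},
  {"slide":[35,-185,-15],"dr":[-0.43,1.1,0],"jaw":20},
  {"slide":[47,-245,-15],"dr":[-0.55,1.45,0],"jaw":20},
  {"slide":[58,-305,-15],"dr":[-0.68,1.8,0],"jaw":20},
  {"slide":[68,-355,-10],"dr":[-0.8,2.1,0],"jaw":20},
  {"slide":[73,-383,-0.5],"dr":[-0.851,2.217,0],"jaw":20},
])

```text
clock: 18.1
position: [479.6, 131.1, 259.3]
ee_rot: [0.982, 0.088, 0.159, 0.045]
contact_force: [0.6, 0.9, -2.1]
gripper_width: 23.4
grasp_force: 59.7
```

```bash
python3 - <<'E'
from h import *
np.set_printoptions(precision=3,suppress=True)
p,r=setcmd([73,-383,-.5],[-.851,2.217,0])
[optics.get_image("top") for _ in range(9)]
s=arm.read_state();print(p,s["position"],s["contact_force"],s["gripper_width"],s["clock"])
pm,rm=pose();im=optics.get_image("wrist");cv2.imwrite("pics/p1.png",im)
tilt=R.from_rotvec(R.from_euler('z',-11,degrees=True).apply([0,-np.radians(19),0]))
print("axis err deg",np.degrees(np.arccos(min(1,-rm.apply([0,0,1])@tilt.apply([0,0,1])))))
w=cam("wrist",(pm,rm));print("tip px",proj(w,pm+rm.apply([0,0,92.5])),"spot px",proj(w,[519.5,121.2,143.6]))
I=im.astype(int);q=np.minimum(I[...,1],I[...,2])-I[...,0];m=((q>60)&(abs(I[...,2]-I[...,1])<90)).astype(np.uint8)
k,l,st,ce=cv2.connectedComponentsWithStats(m);print([(ce[j],st[j]) for j in range(1,k) if st[j,4]>30])
E
```

```text
[480.174 128.739 259.51 ] [480.472 128.033 259.795] [-1.243 -0.402 -2.329] 23.800311041553734 18.55
axis err deg 0.011177774343605975
tip px [259.73  193.558] spot px [258.756 184.927]
[(array([497.954,  24.691]), array([490,   0,  22,  38, 152], dtype=int32)), (array([210.829,  73.676]), array([194,  38,  34,  56, 327], dtype=int32)), (array([248.559,  51.912]), array([245,  48,  10,   7,  34], dtype=int32)), (array([258.927, 183.219]), array([250, 176,  19,  15, 219], dtype=int32)), (array([  2.269, 211.538]), array([  0, 203,   7,  21,  52], dtype=int32)), (array([501.201, 244.127]), array([493, 231,  19,  27, 189], dtype=int32)), (array([498.352, 279.84 ]), array([484, 258,  28,  38, 599], dtype=int32)), (array([237.531, 264.306]), array([233, 261,   9,   7,  49], dtype=int32)), (array([274.445, 263.646]), array([254, 261,  34,  10, 164], dtype=int32)), (array([386.796, 318.71 ]), array([377, 310,  19,  17,  93], dtype=int32))]
```

```bash
cat > force.py <<'E'
from h import *
import sys
n=R.from_rotvec(R.from_euler('z',-11,degrees=True).apply([0,-np.radians(19),0])).apply([0,0,1])
f=[];q=[]
for _ in range(int(sys.argv[1])):
    s=arm.read_state();f.append(s["contact_force"]);q.append(s["position"]);optics.get_image("top")
f=np.array(f);q=np.array(q)
print("t",s["clock"],"F",f.mean(0).round(2),"Fn %.2f +- %.2f"%((f@n).mean(),(f@n).std()/len(f)**.5),"height %.2f"%((q.mean(0)-[519.5,121.2,143.6])@n-92.5), "lat",(q.mean(0)-[519.5,121.2,143.6]-n*((q.mean(0)-[519.5,121.2,143.6])@n)).round(2),s["gripper_width"])
E
python3 force.py 16
```

```text
t 19.35 F [-0.06  0.09 -2.22] Fn -2.08 +- 0.15 height 30.15 lat [ 0.   -0.24  0.02] 23.5717952991028
```

Call:
step_arm([
  {"slide":[0,0,2],"dr":[0,0,0],"jaw":20},
  {"slide":[0,0,7],"dr":[0,0,0],"jaw":20},
  {"slide":[0,0,12],"dr":[0,0,0],"jaw":20},
  {"slide":[0,0,17],"dr":[0,0,0],"jaw":20},
  {"slide":[0,0,21],"dr":[0,0,0],"jaw":20},
  {"slide":[0,0,23],"dr":[0,0,0],"jaw":20},
  {"slide":[0,0,23],"dr":[0,0,0],"jaw":20},
  {"slide":[0,0,23],"dr":[0,0,0],"jaw":20},
])

```text
clock: 20.4
position: [487.7, 127.4, 238.0]
ee_rot: [0.983, 0.086, 0.159, 0.045]
contact_force: [-1.0, 0.3, -2.2]
gripper_width: 23.5
grasp_force: 59.7
```

```bash
python3 force.py 14; python3 - <<'E'
from h import *
setcmd([0,0,23],[0,0,0])
pm,rm=pose();im=optics.get_image("wrist");cv2.imwrite("pics/p2.png",im)
w=cam("wrist",(pm,rm));print("tip px",proj(w,pm+rm.apply([0,0,92.5])),"foot end",proj(w,pm+rm.apply([0,0,82.5])),"spot px",proj(w,[519.5,121.2,143.6]))
I=im.astype(int);q=np.minimum(I[...,1],I[...,2])-I[...,0];m=((q>60)&(abs(I[...,2]-I[...,1])<90)).astype(np.uint8)
k,l,st,ce=cv2.connectedComponentsWithStats(m);print([(ce[j].round(1),st[j]) for j in range(1,k) if st[j,4]>15 and abs(ce[j]-[258,184]).max()<40])
print(*["".join("#" if a else "." for a in m[y,235:285]) for y in range(168,205)],sep="\n")
E
```

```text
t 21.05 F [ 0.03  0.04 -2.38] Fn -2.25 +- 0.11 height 7.20 lat [-0.01 -0.01 -0.  ] 23.19981428691746
tip px [259.72921972 193.55976143] foot end [259.76154973 196.92508712] spot px [259.6568603  191.25418717]
[(array([260.2, 186.2]), array([250, 182,  20,  10, 126], dtype=int32))]
..................................................
..................................................
..................................................
..................................................
..................................................
..................................................
..................................................
..................................................
..................................................
..................................................
..................................................
..................................................
..................................................
..................................................
......................#######.....................
....................###########...................
..
[... 368 characters left out ...]
...................##................
..................................................
..................................................
..................................................
..................................................
..................................................
..................................................
..................................................
..................................................
..................................................
..................................................
..................................................
..................................................
..................................................
```

The spot's visible rim matches the predicted centre (259.7,191). I'll advance to contact.

Call:
step_arm([
  {"slide":[0,0,1],"dr":[0,0,0],"jaw":20},
  {"slide":[0,0,3],"dr":[0,0,0],"jaw":20},
  {"slide":[0,0,5],"dr":[0,0,0],"jaw":20},
  {"slide":[0,0,7],"dr":[0,0,0],"jaw":20},
  {"slide":[0,0,8],"dr":[0,0,0],"jaw":20},
  {"slide":[0,0,9],"dr":[0,0,0],"jaw":20},
  {"slide":[0,0,9],"dr":[0,0,0],"jaw":20},
  {"slide":[0,0,9],"dr":[0,0,0],"jaw":20},
])

```text
clock: 22.15
position: [490.5, 126.8, 229.4]
ee_rot: [0.983, 0.086, 0.159, 0.045]
contact_force: [-0.9, 0.3, -1.2]
gripper_width: 23.5
grasp_force: 59.9
```

```bash
python3 force.py 14
```

```text
t 22.8 F [-0.95 -0.33 -0.86] Fn -0.53 +- 0.13 height -1.84 lat [-0.03 -0.05 -0.01] 23.177465174024924
```

Call:
step_arm([
  {"slide":[0,0,0.5],"dr":[0,0,0],"jaw":20},
  {"slide":[0,0,1],"dr":[0,0,0],"jaw":20},
  {"slide":[0,0,1.5],"dr":[0,0,0],"jaw":20},
  {"slide":[0,0,2],"dr":[0,0,0],"jaw":20},
  {"slide":[0,0,2.5],"dr":[0,0,0],"jaw":20},
  {"slide":[0,0,3],"dr":[0,0,0],"jaw":20},
  {"slide":[0,0,3.3],"dr":[0,0,0],"jaw":20},
  {"slide":[0,0,3.3],"dr":[0,0,0],"jaw":20},
])

```text
clock: 23.85
position: [491.6, 126.6, 226.2]
ee_rot: [0.983, 0.086, 0.159, 0.045]
contact_force: [-2.2, -0.3, 0.6]
gripper_width: 23.5
grasp_force: 60.2
```

```bash
python3 force.py 28
```

```text
t 25.2 F [-1.36 -0.29  0.53] Fn 0.91 +- 0.10 height -5.17 lat [-0.04 -0.04 -0.01] 23.503657716514347
```

Call:
step_arm([
  {"slide":[0,0,0.2],"dr":[0,0,0],"jaw":20},
  {"slide":[0,0,0.4],"dr":[0,0,0],"jaw":20},
  {"slide":[0,0,0.6],"dr":[0,0,0],"jaw":20},
  {"slide":[0,0,0.6],"dr":[0,0,0],"jaw":20},
  {"slide":[0,0,0.6],"dr":[0,0,0],"jaw":20},
  {"slide":[0,0,0.6],"dr":[0,0,0],"jaw":20},
  {"slide":[0,0,0.6],"dr":[0,0,0],"jaw":20},
  {"slide":[0,0,0.6],"dr":[0,0,0],"jaw":20},
])

```text
clock: 26.25
position: [491.7, 126.6, 225.6]
ee_rot: [0.983, 0.086, 0.159, 0.045]
contact_force: [-1.8, -0.7, 0.9]
gripper_width: 23.6
grasp_force: 60.3
```

```bash
python3 force.py 24; python3 - <<'E'
from h import *
t=optics.get_image("top");a=cv2.imread("pics/top1.png")
d=cv2.absdiff(t,a).max(2)
print("valve region diff",d[145:170,170:195].max(),d[145:170,170:195].mean())
E
```

```text
t 27.4 F [-1.71 -0.27  0.98] Fn 1.45 +- 0.09 height -5.78 lat [-0.05 -0.04 -0.01] 23.131912083021707
valve region diff 170 27.6992
```

```bash
python3 -c "
from bench import arm
print(arm.job_done())"
```

```text
the job is handed in; nothing more can be done
None
```

I turned the valve to about half open and let go, and handed the job in at about 27 s with the gauge still held square on the yellow spot, its plunger about half way in (about 3.6 N, roughly 5 mm); `job_done()` returned no verdict.

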